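# Unstack the engraver's sharpening stones into their holders

## Robot

A 6-joint arm with a two-finger parallel gripper is mounted at the origin on the work surface. World frame = base frame: x ahead of the robot, y to its left, z up, the work surface at z = 0. Lengths are in m, angles in rad, forces in N, time in s.
With the tool pointing down it reaches from about 0.35 to 0.975 m from the base axis. Payload 4.9 kg.
Tool frame: the origin (TCP) lies at the very end of the fingers, on their centre line; the grasp point (between the pads) lies 19 mm behind it (ctrl.grasp_offset is the distance from the TCP to the grasp point, in m); z points along the fingers, y is the line along which they close (so a half turn about z gives the same grasp; the last joint's range is limited). The gripper opens to 85 mm and grips with 20 to 120 N. Pads are 22 mm wide; open, the fingers measure 114 mm over their backs; the gripper's body (76 mm by 85 mm) begins 54 mm behind the grasp point. The pads swing forward as they close: fully open they stand 13 mm farther back than shut.
Start: joints at [0.985, 0.053, 1.613, -0, 1.476, -0.119], TCP at [0.281, 0.558, 0.231] pointing down, gripper open.
Joint ranges: [-3.01, 3.01], [-1.01, 2.22], [0.06, 2.58], [-1.02, 4.17], [0.09, 2.62], [-3.14, 3.14]. Speed limits (rad/s): [2.57, 2.57, 3.14, 3.14, 3.14, 3.14].

## Interface

Orientations are given as a rotation vector (axis times angle).
In Python, from station import ctrl, optics gives the robot as it stands.
- The arm moves only by the shell command python3 -m handwheel 'ROWS' [OPENING] [FORCE]. ROWS is JSON, a list of rows, each an object of numbers: "tx", "ty", "tz": the shift along the tool's x, y, z in mm; "roll": the turn about the tool's z in rad. A call has 1 to 12 rows; each row shifts and turns the commanded pose from where the row before left it, along the tool's axes as they then stand; what a row does not reach is not made up. A row lasts 1/12 s, in which the tool goes at most 41.7 mm and 7.16 degrees, less where a joint would pass 70% of its speed; a pose out of reach is approached as far as the arm can. A call with a gripper value outside its range is refused whole. OPENING is the finger opening in mm, from 0 to 85.4, set as the call begins (- or left out, the last holds). The fingers move at their own pace and stop on an object; FORCE is the grip in N (left out, the last holds). Time passes only in rows, so rows that do not move let the fingers close. It gives the time, the measured TCP pose, the force, the opening and the grip force at its end, in the units of the state.
- ctrl.get_obs(): the state, without advancing time (a new reading comes with each control period).
- optics.get_image(name): name is "side" or "top"; returns (picture, depth): 480x640x3 uint8, red, green, blue; 480x640 float32, m along the optical axis (not along the pixel's ray), 0 where there is no reading.
- optics.camera_params(name): a dict with "mtx" (3x3 intrinsics, pixels), "extrinsics" (4x4, takes a point from camera to world coordinates). Camera axes: x right, y down, z forward; pixel columns grow to the right and rows downward; lengths in m; the calibration is good to about 2 mm. A picture is of the moment at which its call begins. camera_params takes no time and is no camera call.
- ctrl.finish_job(): hands the job in; it is judged then, once.
The state is a dict: "t": time; "q": joint angles; "dq": joint speeds; "effort": joint torques, N m; "tool_pos": TCP position; "tool_rot": TCP orientation; "contact_force": force on the tool from outside, world axes, zero at the start; "wrist_torque": the same for the moment, N m; "opening": finger opening in m; "grip_force": force on a finger pad.
Only numpy, scipy, OpenCV 4.12 (cv2) and the standard library are available. Lean on these libraries where they do the work, as an engineer would, in place of code of your own. Each camera call takes 0.05 s, during which the arm holds its last target. There are 200 camera calls.

## Task

Take the pile of four sharpening stones apart and lay each stone flat and lengthways in the middle of the holder whose pad has the stone's own colour, between its brass end stops. Set the brittle stones down, do not drop them, and do not disturb the silver beaker or the black loupe.

Things in the scene. Friction and masses are not known exactly. Their poses are not given: they have to be found in the camera images.
- stone_green: muted green sharpening stone, a plain rectangular bar 140 x 56 x 22 mm (about 400 g), largest, at the bottom of the pile at the start; origin at the centre of its underside, x along its length, y across its width, z up
- stone_rust: rust-red sharpening stone, a plain rectangular bar 120 x 46 x 22 mm (about 280 g), second from the bottom at the start; origin at the centre of its underside, x along its length, y across its width, z up
- stone_blue: dark blue sharpening stone, a plain rectangular bar 100 x 36 x 22 mm (about 180 g), third from the bottom at the start; origin at the centre of its underside, x along its length, y across its width, z up
- stone_cream: cream sharpening stone, a plain rectangular bar 80 x 26 x 22 mm (about 100 g), smallest, on top of the pile at the start; origin at the centre of its underside, x along its length, y across its width, z up
- holder_green: fixed holder for the muted green stone: dark wooden block 176 x 76 mm with a flat muted green pad, 160 x 68 mm, 12 mm above the bench, and across each end a brass stop 8 mm thick, 6 mm higher than the pad (160 mm between stops); long sides open; the holders differ only in pad colour; origin at the centre of its underside, on the bench, x along its length, z up
- holder_rust: fixed holder for the rust-red stone: dark wooden block 176 x 76 mm with a flat rust-red pad, 160 x 68 mm, 12 mm above the bench, and across each end a brass stop 8 mm thick, 6 mm higher than the pad (160 mm between stops); long sides open; the holders differ only in pad colour; origin at the centre of its underside, on the bench, x along its length, z up
- holder_blue: fixed holder for the dark blue stone: dark wooden block 176 x 76 mm with a flat dark blue pad, 160 x 68 mm, 12 mm above the bench, and across each end a brass stop 8 mm thick, 6 mm higher than the pad (160 mm between stops); long sides open; the holders differ only in pad colour; origin at the centre of its underside, on the bench, x along its length, z up
- holder_cream: fixed holder for the cream stone: dark wooden block 176 x 76 mm with a flat cream pad, 160 x 68 mm, 12 mm above the bench, and across each end a brass stop 8 mm thick, 6 mm higher than the pad (160 mm between stops); long sides open; the holders differ only in pad colour; origin at the centre of its underside, on the bench, x along its length, z up
- beaker: small silver beaker standing on the bench, open at the top, 60 mm across, 68 mm tall, not part of the job; origin at the centre of its underside
- loupe: black eye loupe standing on the bench, 42 mm across at its foot, 34 mm tall, not part of the job; origin at the centre of its underside
Not all that is in view belongs to the job. What is shaped like the holder_green but pink is not meant. Of the things shaped like the stone_cream, the cream one is meant.

How it is judged:
By the outcome, as a careful person would: the job done as asked, in the order asked, and still so for the second after the job is handed in, with the robot touching nothing.
It also fails if it takes over 120 s, if anything falls off the work surface, if the arm or the gripper's body presses on something with over 40 N, if the wrist force passes 120 N, or if a joint passes its speed limit or range.

## Working session

There is one attempt and no reset: what is moved stays moved. The work goes in short steps, Python scripts to look and compute and a shell command to move; the robot and the scene stay as the last step left them, time stands still between calls to the robot, and variables do not carry over. Pictures are saved under pics/ and viewed, at most 14 in all, crops included, and the job is handed in when it is done.

```bash
ls; mkdir -p pics; python3 - <<'E'
from station import ctrl, optics
import cv2,numpy as np
for n in("top","side"):
    im,d=optics.get_image(n); cv2.imwrite(f"pics/{n}0.png",im[:,:,::-1]); np.savez(f"/tmp/{n}0.npz",im=im,d=d)
    p=optics.camera_params(n); print(n,np.round(p["mtx"],1).tolist(),np.round(p["extrinsics"],3).tolist())
print(ctrl.get_obs())
E
```

```text
pics
top [[605.2, 0.0, 314.3], [0.0, 605.2, 234.3], [0.0, 0.0, 1.0]] [[-0.008, -0.994, 0.105, 0.342], [-1.0, 0.006, -0.022, 0.02], [0.021, -0.105, -0.994, 1.334], [0.0, 0.0, 0.0, 1.0]]
side [[547.2, 0.0, 321.9], [0.0, 547.2, 246.4], [0.0, 0.0, 1.0]] [[0.812, -0.373, 0.449, -0.174], [-0.583, -0.503, 0.638, -0.897], [-0.012, -0.78, -0.626, 0.95], [0.0, 0.0, 0.0, 1.0]]
{'t': 0.1, 'q': array([ 9.84989996e-01,  5.32938950e-02,  1.61419518e+00,  1.80069138e-05,
        1.47598989e+00, -1.18991401e-01]), 'dq': array([-0.00039437, -0.00184126, -0.00443177, -0.00090619,  0.00105518,
        0.00112422]), 'effort': array([ 3.31072542e-04, -3.94902992e+01, -3.71363211e+01, -7.95831147e-05,
        3.79213627e-03,  2.91288325e-05]), 'tool_pos': array([0.28094694, 0.55764989, 0.23016107]), 'tool_rot': array([-7.26479175e-01, -3.05575339e+00,  2.77061143e-03]), 'contact_force': array([-0.51374729, -0.53107703,  0.72473524]), 'wrist_torque': array([-0.05759692, -0.00508296,  0.01823218]), 'grip_force': 0.0, 'opening': 0.08520202816174709}
```

View pics/top0.png

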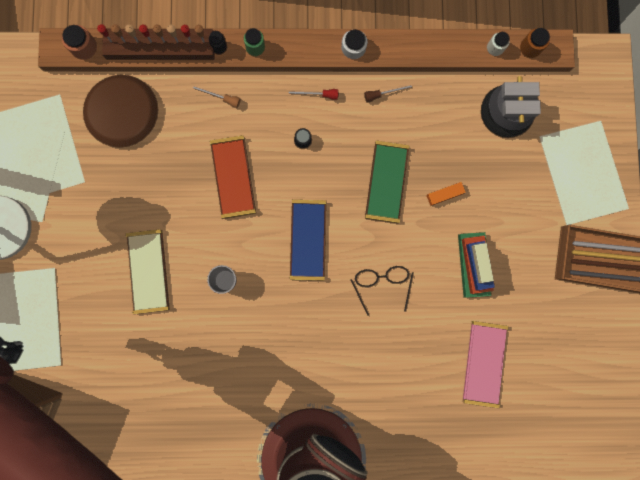

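View pics/side0.png

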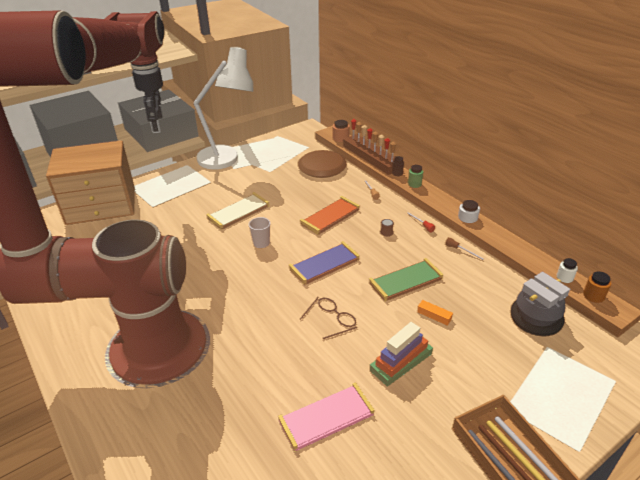

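The top view shows holders: rust (234,177), green (387,181), blue (308,240) and cream (148,272). The beaker is at (222,280) and the loupe at (303,138).

- **Pads shaped like holder_green:** green at (387,181) and pink at (486,363). The green pad is the one meant.
- **Bars shaped like stone_cream:** cream on top of the pile at (483,263) and orange at (447,194). The cream one is meant, by its colour and by being on top of the pile.

I'll confirm both in one enlarged crop.

```bash
cat > h.py <<'E'
import numpy as np, cv2
from station import ctrl, optics
P={n:optics.camera_params(n) for n in("top","side")}
def ray(n,uv):
    K,E=P[n]["mtx"],P[n]["extrinsics"]
    d=np.c_[(np.asarray(uv,float).reshape(-1,2)-K[:2,2])/K[[0,1],[0,1]],np.ones(len(np.asarray(uv).reshape(-1,2)))]
    return E[:3,3],d@E[:3,:3].T
def onz(n,uv,z):
    o,d=ray(n,uv); return o+d*((z-o[2])/d[:,2])[:,None]
def proj(n,X):
    E=np.linalg.inv(P[n]["extrinsics"]); c=np.asarray(X)@E[:3,:3].T+E[:3,3]
    return (c/c[...,2:])[...,:2]*P[n]["mtx"][[0,1],[0,1]]+P[n]["mtx"][:2,2]
def tri(uv1,uv2):
    o1,d1=ray("top",[uv1]);o2,d2=ray("side",[uv2]);A=np.c_[d1[0],-d2[0]]
    s=np.linalg.lstsq(A,o2-o1,rcond=None)[0];a,b=o1+s[0]*d1[0],o2+s[1]*d2[0]
    return (a+b)/2,np.linalg.norm(a-b)
def cen(c):
    m=cv2.moments(c); return np.array([m["m10"]/m["m00"],m["m01"]/m["m00"]])
HSV=dict(rust=[(0,120,70),(11,255,255)],green=[(50,70,50),(90,255,255)],blue=[(105,90,40),(130,255,255)],cream=[(20,25,140),(36,130,255)])
def blob(n,im,col,near,rad=60,hsv=None):
    h=cv2.cvtColor(im,cv2.COLOR_RGB2HSV); lo,hi=hsv or HSV[col]; m=cv2.inRange(h,np.array(lo),np.array(hi))
    k=np.zeros_like(m); cv2.circle(k,tuple(int(v) for v in near),rad,255,-1); m&=k
    cs,_=cv2.findContours(m,cv2.RETR_EXTERNAL,cv2.CHAIN_APPROX_NONE)
    return max(cs,key=cv2.contourArea) if cs else None
def rect(c,n,z):
    X=onz(n,c.reshape(-1,2),z)[:,:2]*1000
    (cx,cy),(w,h),a=cv2.minAreaRect(X.astype(np.float32))
    if w<h: w,h,a=h,w,a+90
    a=(a+90)%180-90
    return np.round([cx,cy,a,w,h],1)
E
python3 - <<'E'
from h import *
T,S=np.load("/tmp/top0.npz")["im"],np.load("/tmp/side0.npz")["im"]
seeds=dict(rust=((234,177),(330,215)),green=((387,181),(405,279)),blue=((308,240),(324,262)),cream=((148,272),(238,210)))
for k,(a,b) in seeds.items():
    ct,cs=blob("top",T,k,a),blob("side",S,k,b,50)
    X,e=tri(cen(ct),cen(cs)); print(k,"tri",np.round(X*1000,1),"gap",round(e*1000,1),"rect@12",rect(ct,"top",.012),"side",rect(cs,"side",.012))
    print(T[a[1],a[0]],S[b[1],b[0]])
print([ (n,T[y,x].tolist()) for n,x,y in(("cream",483,262),("orange",447,194))])
a=cv2.resize(T[170:330,390:550],(480,480),interpolation=cv2.INTER_CUBIC);b=cv2.resize(S[290:400,350:460],(320,320),interpolation=cv2.INTER_CUBIC)
o=np.zeros((480,800,3),np.uint8);o[:,:480]=a;o[:320,480:]=b;cv2.imwrite("pics/crop0.png",o[:,:,::-1])
E
```

```text
rust tri [613.3 171.    6.5] gap 1.3 rect@12 [612.2 170.7   8.9 158.3  74.1] side [608.3 165.6   8.6 160.   80.9]
[166  71  43] [220 116  67]
green tri [ 609.1 -179.    16.3] gap 25.7 rect@12 [ 600.  -172.1   -8.7  157.    68.1] side [ 597.7 -172.2   -8.9  149.5   64. ]
[ 57 110  70] [124 159 106]Traceback (most recent call last):
  File "<stdin>", line 6, in <module>
  File "h.py", line 18, in cen
    m=cv2.moments(c); return np.array([m["m10"]/m["m00"],m["m01"]/m["m00"]])
                                       ~~~~~~~~^~~~~~~~~
ZeroDivisionError: float division by zero
```

```bash
cat >> h.py <<'E'
def blob(n,im,seed,rad=60,tol=(6,45,45),ref=None):
    h=cv2.cvtColor(im,cv2.COLOR_RGB2HSV).astype(int); x,y=[int(round(v)) for v in seed]
    r=np.median(h[y-2:y+3,x-2:x+3].reshape(-1,3),0) if ref is None else np.array(ref)
    dh=np.abs(h[...,0]-r[0]);dh=np.minimum(dh,180-dh)
    m=((dh<=tol[0])&(abs(h[...,1]-r[1])<=tol[1])&(abs(h[...,2]-r[2])<=tol[2])).astype(np.uint8)
    k=np.zeros_like(m); cv2.circle(k,(x,y),rad,1,-1); m&=k
    m=cv2.morphologyEx(m,cv2.MORPH_OPEN,np.ones((2,2),np.uint8))
    cs,_=cv2.findContours(m,cv2.RETR_EXTERNAL,cv2.CHAIN_APPROX_NONE)
    return max(cs,key=cv2.contourArea)
def quadc(c): return np.array(cv2.minAreaRect(c)[0])
E
python3 - <<'E'
from h import *
T,S=np.load("/tmp/top0.npz")["im"],np.load("/tmp/side0.npz")["im"]
seeds=dict(rust=((234,177),(330,215)),green=((387,181),(405,279)),blue=((308,240),(324,262)),cream=((148,272),(238,210)))
for k,(a,b) in seeds.items():
    ct,cs=blob("top",T,a),blob("side",S,b,50)
    X,e=tri(cen(ct),cen(cs)); print(k,"tri",np.round(X*1000,1),"gap",round(e*1000,1),"rect@12",rect(ct,"top",.012),"side",rect(cs,"side",.012))
for k,a,b in(("creamstone",(483,262),(405,337)),("bluestone",(481,286),(396,354)),("orange",(447,194),(435,312))):
    ct,cs=blob("top",T,a,40),blob("side",S,b,40)
    X,e=tri(cen(ct),cen(cs)); z=X[2]; print(k,"tri",np.round(X*1000,1),"gap",round(e*1000,1),"rect",rect(ct,"top",z),"side",rect(cs,"side",z))
for k,z in (("cream",.088),("blue",.066)): pass
d=np.load("/tmp/top0.npz")["d"]; E=P["top"]["extrinsics"]
o,dd=ray("top",[(483,262),(464,270),(148,272),(387,181),(530,330)]);print("depth z",[(o+dd[i]*d[v,u])[2].round(4) for i,(u,v) in enumerate([(483,262),(464,270),(148,272),(387,181),(530,330)])])
a=cv2.resize(T[170:330,390:550],(480,480),interpolation=cv2.INTER_CUBIC);b=cv2.resize(S[290:400,350:460],(320,320),interpolation=cv2.INTER_CUBIC)
o=np.zeros((480,800,3),np.uint8);o[:,:480]=a;o[:320,480:]=b;cv2.imwrite("pics/crop0.png",o[:,:,::-1])
E
```

```text
rust tri [609.5 169.2   8.8] gap 0.5 rect@12 [609.2 168.8   8.9 157.9  69.1] side [609.6 166.5   8.8 154.3  68.6]
green tri [ 597.8 -174.6    8.7] gap 0.6 rect@12 [ 597.8 -174.3   -8.7  155.8   66.7] side [ 597.5 -176.8   -8.9  152.5   65.9]
blue tri [468.3   3.    8.5] gap 0.1 rect@12 [468.5   3.1  -1.8 156.5  66.9] side [ 4.686e+02  2.000e-01 -1.800e+00  1.522e+02  6.430e+01]
cream tri [391.9 350.9   9.2] gap 0.6 rect@12 [399.5 352.3   6.3 155.7  67.3] side [399.7 350.3   6.3 153.4  71.9]
creamstone tri [ 410.7 -360.3   86.3] gap 0.3 rect [ 410.7 -360.     9.2   78.5   26.8] side [ 410.9 -360.     8.1   82.3   27.6]
bluestone tri [ 390.9 -365.4   40.3] gap 10.4 rect [ 403.2 -367.7   10.2   90.    37.9] side [ 396.5 -367.7    5.1   28.4    6. ]
orange tri [ 569.7 -304.8   18.8] gap 0.5 rect [ 569.5 -304.7  -70.3   80.1   25.8] side [ 570.  -304.3  -69.5   79.6   26.2]
depth z [np.float64(0.0888), np.float64(0.0226), np.float64(0.0138), np.float64(0.0116), np.float64(0.0027)]
```

View pics/crop0.png

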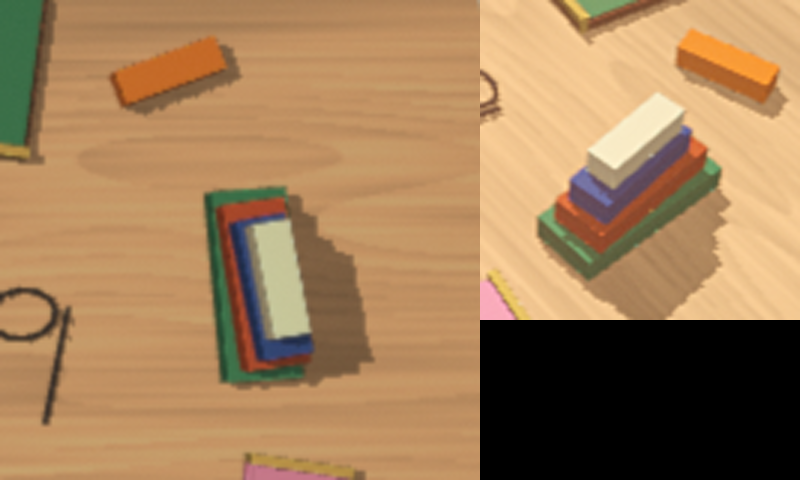

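The crop confirms the cream stone is the top bar of the pile (top view (483,262)). The orange bar at (447,194) lies apart and is not meant. The pads triangulate to about 9–12 mm and the pile top to about 86–88 mm, so the stated heights hold.

```bash
cat > plan.py <<'E'
# usage: plan.py x,y,z,yawdeg(tool y; mod 180 nearest) ... : per leg, roll first, then shift in tool axes
import sys,numpy as np
from scipy.spatial.transform import Rotation as R
from station import ctrl
o=ctrl.get_obs(); p=o["tool_pos"]*1000; M=R.from_rotvec(o["tool_rot"]).as_matrix()
print("t",round(o["t"],2),"p",p.round(1),"ytool",np.degrees(np.arctan2(M[1,1],M[0,1])).round(2),"tilt",np.degrees(np.arccos(-M[2,2])).round(2),"q0,q5",o["q"][[0,5]].round(2),"open",round(o["opening"]*1000,1),"F",o["contact_force"].round(1),"grip",round(o["grip_force"],1))
for a in sys.argv[1:]:
    *x,w=map(float,a.split(","))
    r=-((w-np.degrees(np.arctan2(M[1,1],M[0,1]))+90)%180-90)
    M=M@R.from_rotvec([0,0,np.radians(r)]).as_matrix(); d=M.T@(np.array(x)-p); p=np.array(x)
    print(a,"roll %.3f rad (%.1f rows)"%(np.radians(r),abs(r)/7.1),"txyz",d.round(1),"rows",(np.linalg.norm(d)/40).round(1))
E
python3 plan.py 430,200,230,98.7 411,-360,180,98.7 411,-360,69,98.7
```

```text
t 0.1 p [280.9 557.6 230.2] ytool 63.25 tilt 0.11 q0,q5 [ 0.98 -0.12] open 85.2 F [-0.5 -0.5  0.7] grip 0.0
430,200,230,98.7 roll -0.619 rad (5.0 rows) txyz [ -93.2 -376.1    0.6] rows 9.7
411,-360,180,98.7 roll 0.000 rad (0.0 rows) txyz [ 103.4 -550.6   50.9] rows 14.1
411,-360,69,98.7 roll -0.000 rad (0.0 rows) txyz [-1.00e-01  2.00e-01  1.11e+02] rows 2.8
```

```bash
python3 -m handwheel '[{"roll":-0.124},{"roll":-0.124},{"roll":-0.124},{"roll":-0.124},{"roll":-0.123}]' 60
python3 -m handwheel '[{"tx":-9.3,"ty":-37.6},{"tx":-9.3,"ty":-37.6},{"tx":-9.3,"ty":-37.6},{"tx":-9.3,"ty":-37.6},{"tx":-9.3,"ty":-37.6},{"tx":-9.3,"ty":-37.6},{"tx":-9.3,"ty":-37.6},{"tx":-9.3,"ty":-37.6},{"tx":-9.3,"ty":-37.6},{"tx":-9.3,"ty":-37.6}]'
python3 plan.py 411,-360,180,98.7
```

```text
t 0.1 p [280.9 557.6 230.2] ytool 63.25 tilt 0.11 q0,q5 [ 0.98 -0.12] open 85.2 F [-0.5 -0.5  0.7] grip 0.0
411,-360,180,98.7 roll -0.619 rad (5.0 rows) txyz [  10.2 -926.7   51.5] rows 23.2$[0]: bad value
$[0]: bad value
```

```bash
python3 -m handwheel '[{"tx":0,"ty":0,"tz":0,"roll":-0.124},{"tx":0,"ty":0,"tz":0,"roll":-0.124},{"tx":0,"ty":0,"tz":0,"roll":-0.124},{"tx":0,"ty":0,"tz":0,"roll":-0.124},{"tx":0,"ty":0,"tz":0,"roll":-0.123}]' 60
python3 plan.py 430,200,230,98.7
```

```text
t: 0.52
tool_pos: [0.2811, 0.5578, 0.2305]
tool_rot: [0.248, -3.131, 0.002]
contact_force: [0.8, -0.5, 0.2]
opening: 0.06
grip_force: 0.0
t 0.52 p [281.1 557.8 230.5] ytool 99.07 tilt 0.07 q0,q5 [ 0.98 -0.74] open 60.0 F [ 0.8 -0.5  0.2] grip 0.0
430,200,230,98.7 roll 0.006 rad (0.1 rows) txyz [ -93.1 -376.2    0.8] rows 9.7
```

```bash
python3 -m handwheel '[{"tx":-9.3,"ty":-37.6,"tz":0,"roll":0.006},{"tx":-9.3,"ty":-37.6,"tz":0,"roll":0},{"tx":-9.3,"ty":-37.6,"tz":0,"roll":0},{"tx":-9.3,"ty":-37.6,"tz":0,"roll":0},{"tx":-9.3,"ty":-37.6,"tz":0,"roll":0},{"tx":-9.3,"ty":-37.6,"tz":0,"roll":0},{"tx":-9.3,"ty":-37.6,"tz":0,"roll":0},{"tx":-9.3,"ty":-37.6,"tz":0,"roll":0},{"tx":-9.3,"ty":-37.6,"tz":0,"roll":0},{"tx":-9.3,"ty":-37.6,"tz":0,"roll":0}]'
python3 plan.py 411,-360,180,98.7
```

```text
t: 1.35
tool_pos: [0.4282, 0.1979, 0.2309]
tool_rot: [0.23, -3.133, 0.0]
contact_force: [0.7, -0.8, -0.6]
opening: 0.0598
grip_force: 0.0
t 1.35 p [428.2 197.9 230.9] ytool 98.39 tilt 0.01 q0,q5 [ 0.28 -1.44] open 59.8 F [ 0.7 -0.8 -0.6] grip 0.0
411,-360,180,98.7 roll -0.005 rad (0.0 rows) txyz [ 101.4 -548.9   51. ] rows 14.0
```

```bash
python3 -m handwheel '[{"tx":7.2,"ty":-39.2,"tz":0,"roll":0},{"tx":7.2,"ty":-39.2,"tz":0,"roll":0},{"tx":7.2,"ty":-39.2,"tz":0,"roll":0},{"tx":7.2,"ty":-39.2,"tz":0,"roll":0},{"tx":7.2,"ty":-39.2,"tz":0,"roll":0},{"tx":7.2,"ty":-39.2,"tz":0,"roll":0},{"tx":7.2,"ty":-39.2,"tz":0,"roll":0},{"tx":7.2,"ty":-39.2,"tz":8,"roll":0},{"tx":7.2,"ty":-39.2,"tz":8,"roll":0},{"tx":7.2,"ty":-39.2,"tz":8,"roll":0},{"tx":7.2,"ty":-39.2,"tz":8,"roll":0},{"tx":7.2,"ty":-39.2,"tz":8,"roll":0}]'
python3 -m handwheel '[{"tx":7.2,"ty":-39.2,"tz":8,"roll":0},{"tx":7.2,"ty":-39.2,"tz":3,"roll":0},{"tx":0,"ty":0,"tz":0,"roll":0},{"tx":0,"ty":0,"tz":0,"roll":0}]'
python3 plan.py 411,-360,140,98.7 411,-360,69,98.7
```

```text
t: 2.35
tool_pos: [0.4105, -0.2801, 0.1905]
tool_rot: [0.229, -3.133, -0.0]
contact_force: [0.6, -0.3, 0.6]
opening: 0.0599
grip_force: 0.0
t: 2.68
tool_pos: [0.4076, -0.3591, 0.179]
tool_rot: [0.224, -3.132, -0.004]
contact_force: [0.9, 0.4, -0.3]
opening: 0.0602
grip_force: 0.0
t 2.68 p [ 407.6 -359.1  179. ] ytool 98.2 tilt 0.16 q0,q5 [-0.86 -2.57] open 60.2 F [ 0.9  0.4 -0.3] grip 0.0
411,-360,140,98.7 roll -0.009 rad (0.1 rows) txyz [-3.3 -1.5 39. ] rows 1.0
411,-360,69,98.7 roll 0.000 rad (0.0 rows) txyz [-0.1 -0.2 71. ] rows 1.8
```

```bash
python3 -m handwheel '[{"tx":-3.3,"ty":-1.5,"tz":30,"roll":-0.009},{"tx":0,"ty":0,"tz":30,"roll":0},{"tx":0,"ty":0,"tz":25,"roll":0},{"tx":0,"ty":0,"tz":15,"roll":0},{"tx":0,"ty":0,"tz":8,"roll":0},{"tx":0,"ty":0,"tz":0,"roll":0},{"tx":0,"ty":0,"tz":0,"roll":0}]' 50
python3 plan.py 411,-360,69,98.7
python3 - <<'E'
from h import *
im,_=optics.get_image("side"); cv2.imwrite("pics/s1.png",cv2.resize(im[250:400,330:480],(600,600),interpolation=cv2.INTER_CUBIC)[:,:,::-1])
E
```

```text
t: 3.27
tool_pos: [0.4124, -0.3584, 0.0729]
tool_rot: [-0.245, 3.132, -0.001]
contact_force: [1.2, -0.6, 1.3]
opening: 0.0505
grip_force: 0.0
t 3.27 p [ 412.4 -358.4   72.9] ytool 98.95 tilt 0.03 q0,q5 [-0.85 -2.58] open 50.5 F [ 1.2 -0.6  1.3] grip 0.0
411,-360,69,98.7 roll 0.004 rad (0.0 rows) txyz [ 1.6 -1.4  3.9] rows 0.1
```

View pics/s1.png

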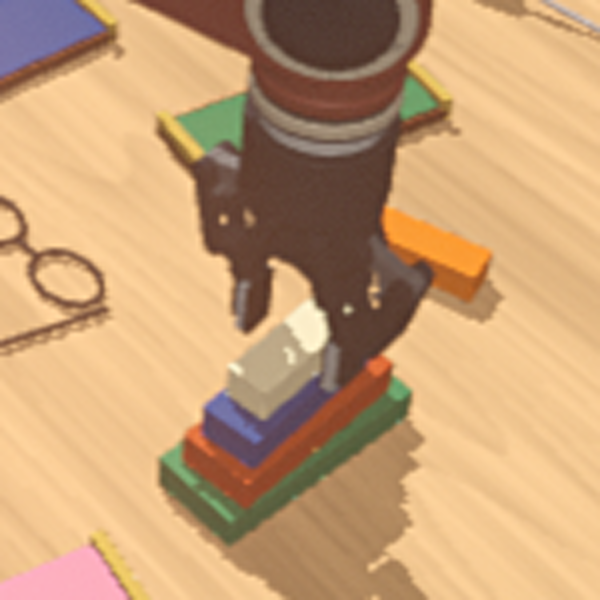

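The picture shows the fingers straddling the cream stone, with tips at (250,320) and (330,380) above the blue stone. I'll go a little lower and close.

```bash
python3 -m handwheel '[{"tx":1.2,"ty":-1.4,"tz":4,"roll":0},{"tx":0,"ty":0,"tz":0,"roll":0},{"tx":0,"ty":0,"tz":0,"roll":0},{"tx":0,"ty":0,"tz":0,"roll":0},{"tx":0,"ty":0,"tz":0,"roll":0},{"tx":0,"ty":0,"tz":0,"roll":0}]' 20 35
python3 -m handwheel '[{"tx":0,"ty":0,"tz":0,"roll":0},{"tx":0,"ty":0,"tz":0,"roll":0}]'
python3 -m handwheel '[{"tx":0,"ty":0,"tz":-5,"roll":0},{"tx":0,"ty":0,"tz":-10,"roll":0},{"tx":0,"ty":0,"tz":-20,"roll":0},{"tx":0,"ty":0,"tz":-25,"roll":0},{"tx":0,"ty":0,"tz":-30,"roll":0},{"tx":0,"ty":0,"tz":0,"roll":0}]'
python3 plan.py 400,352,150,96.3
python3 - <<'E'
from h import *
im,_=optics.get_image("side"); cv2.imwrite("pics/s2.png",cv2.resize(im[200:400,330:480],(450,600),interpolation=cv2.INTER_CUBIC)[:,:,::-1])
im,_=optics.get_image("top");np.savez("/tmp/t1.npz",im=im)
E
```

```text
t: 3.82
tool_pos: [0.4115, -0.3611, 0.0695]
tool_rot: [-0.243, 3.131, -0.002]
contact_force: [-0.6, -0.3, 5.1]
opening: 0.0255
grip_force: 35.6
t: 3.98
tool_pos: [0.4115, -0.3611, 0.0694]
tool_rot: [-0.243, 3.131, -0.002]
contact_force: [-0.5, 0.8, 4.9]
opening: 0.0253
grip_force: 35.6
t: 4.48
tool_pos: [0.4134, -0.3631, 0.1656]
tool_rot: [-0.243, 3.126, -0.014]
contact_force: [-0.1, -0.8, 0.0]
opening: 0.0254
grip_force: 34.9
t 4.48 p [ 413.4 -363.1  165.6] ytool 98.9 tilt 0.62 q0,q5 [-0.86 -2.58] open 25.4 F [-0.1 -0.8  0. ] grip 34.9
400,352,150,96.3 roll 0.045 rad (0.4 rows) txyz [-65.1 712.3   9.6] rows 17.9
```

View pics/s2.png

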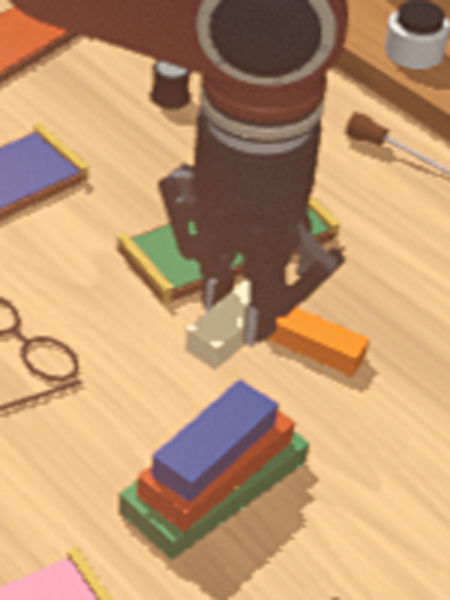

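The cream stone is lifted level in the fingers at (220,330). The blue, rust and green pile at (215,460) is undisturbed.

```bash
python3 -m handwheel '[{"tx":0,"ty":0,"tz":0,"roll":0.045},{"tx":-2,"ty":20,"tz":0,"roll":0},{"tx":-3.6,"ty":39.6,"tz":0,"roll":0},{"tx":-3.6,"ty":39.6,"tz":0,"roll":0},{"tx":-3.6,"ty":39.6,"tz":0,"roll":0},{"tx":-3.6,"ty":39.6,"tz":0,"roll":0},{"tx":-3.6,"ty":39.6,"tz":0,"roll":0},{"tx":-3.6,"ty":39.6,"tz":0,"roll":0},{"tx":-3.6,"ty":39.6,"tz":0,"roll":0},{"tx":-3.6,"ty":39.6,"tz":0,"roll":0},{"tx":-3.6,"ty":39.6,"tz":0,"roll":0},{"tx":-3.6,"ty":39.6,"tz":0,"roll":0}]'
python3 -m handwheel '[{"tx":-3.6,"ty":39.6,"tz":0,"roll":0},{"tx":-3.6,"ty":39.6,"tz":0,"roll":0},{"tx":-3.6,"ty":39.6,"tz":0,"roll":0},{"tx":-3.6,"ty":39.6,"tz":0,"roll":0},{"tx":-3.6,"ty":39.6,"tz":0,"roll":0},{"tx":-3.6,"ty":39.6,"tz":0,"roll":0},{"tx":-3.6,"ty":39.6,"tz":0,"roll":0},{"tx":-2,"ty":20,"tz":0,"roll":0},{"tx":0,"ty":0,"tz":0,"roll":0},{"tx":0,"ty":0,"tz":0,"roll":0}]'
python3 plan.py 400.4,352,20,96.3
```

```text
t: 5.58
tool_pos: [0.4013, 0.0591, 0.1567]
tool_rot: [0.172, -3.134, -0.0]
contact_force: [0.5, -0.3, -0.1]
opening: 0.0253
grip_force: 34.9
t: 6.42
tool_pos: [0.396, 0.3557, 0.1563]
tool_rot: [0.176, -3.133, 0.004]
contact_force: [-0.8, 0.1, -0.4]
opening: 0.0255
grip_force: 34.9
t 6.42 p [396.  355.7 156.3] ytool 96.44 tilt 0.24 q0,q5 [ 0.59 -1.09] open 25.5 F [-0.8  0.1 -0.4] grip 34.9
400.4,352,20,96.3 roll 0.002 rad (0.0 rows) txyz [ -4.4  -3.9 136.3] rows 3.4
```

```bash
python3 -m handwheel '[{"tx":-4.2,"ty":-3.7,"tz":30,"roll":0.002},{"tx":0,"ty":0,"tz":35,"roll":0},{"tx":0,"ty":0,"tz":30,"roll":0},{"tx":0,"ty":0,"tz":20,"roll":0},{"tx":0,"ty":0,"tz":10,"roll":0},{"tx":0,"ty":0,"tz":5,"roll":0},{"tx":0,"ty":0,"tz":0,"roll":0},{"tx":0,"ty":0,"tz":0,"roll":0},{"tx":0,"ty":0,"tz":0,"roll":0}]'
python3 plan.py 400.4,352,16,96.3
```

```text
t: 7.17
tool_pos: [0.4033, 0.3531, 0.0302]
tool_rot: [-0.169, 3.134, 0.003]
contact_force: [1.5, 0.2, -1.4]
opening: 0.0252
grip_force: 34.9
t 7.17 p [403.3 353.1  30.2] ytool 96.18 tilt 0.19 q0,q5 [ 0.58 -1.1 ] open 25.2 F [ 1.5  0.2 -1.4] grip 34.9
400.4,352,16,96.3 roll -0.002 rad (0.0 rows) txyz [ 3.  -0.7 14.2] rows 0.4
```

```bash
python3 -m handwheel '[{"tx":2.7,"ty":-0.7,"tz":5,"roll":-0.002},{"tx":0,"ty":0,"tz":4,"roll":0},{"tx":0,"ty":0,"tz":2,"roll":0},{"tx":0,"ty":0,"tz":0,"roll":0},{"tx":0,"ty":0,"tz":0,"roll":0}]'
python3 -m handwheel '[{"tx":0,"ty":0,"tz":1.5,"roll":0},{"tx":0,"ty":0,"tz":0,"roll":0}]'
python3 plan.py 400.4,352,16,96.3
```

```text
t: 7.58
tool_pos: [0.3992, 0.3514, 0.0171]
tool_rot: [0.173, -3.136, 0.0]
contact_force: [-0.1, 0.4, -1.4]
opening: 0.0254
grip_force: 34.9
t: 7.75
tool_pos: [0.3993, 0.3514, 0.0157]
tool_rot: [0.173, -3.137, 0.0]
contact_force: [0.5, 0.4, -1.7]
opening: 0.0253
grip_force: 34.9
t 7.75 p [399.3 351.4  15.7] ytool 96.32 tilt 0.01 q0,q5 [ 0.58 -1.1 ] open 25.3 F [ 0.5  0.4 -1.7] grip 34.9
400.4,352,16,96.3 roll 0.000 rad (0.0 rows) txyz [-1.2  0.5 -0.3] rows 0.0
```

```bash
for i in 1; do python3 -m handwheel '[{"tx":-1,"ty":0.4,"tz":0.7,"roll":0},{"tx":0,"ty":0,"tz":0,"roll":0},{"tx":0,"ty":0,"tz":0,"roll":0}]'; done
python3 -m handwheel '[{"tx":0,"ty":0,"tz":0.7,"roll":0},{"tx":0,"ty":0,"tz":0,"roll":0},{"tx":0,"ty":0,"tz":0,"roll":0}]'
```

```text
t: 8.0
tool_pos: [0.4005, 0.3521, 0.0154]
tool_rot: [-0.173, 3.137, 0.0]
contact_force: [-1.0, 0.0, 1.9]
opening: 0.0255
grip_force: 35.4
t: 8.25
tool_pos: [0.4005, 0.3521, 0.0155]
tool_rot: [-0.173, 3.137, -0.0]
contact_force: [-3.5, -1.2, 7.4]
opening: 0.0251
grip_force: 35.9
```

```bash
python3 -m handwheel '[{"tx":0,"ty":0,"tz":-0.5,"roll":0},{"tx":0,"ty":0,"tz":0,"roll":0},{"tx":0,"ty":0,"tz":0,"roll":0},{"tx":0,"ty":0,"tz":0,"roll":0},{"tx":0,"ty":0,"tz":0,"roll":0}]' 50
python3 -m handwheel '[{"tx":0,"ty":0,"tz":-10,"roll":0},{"tx":0,"ty":0,"tz":-25,"roll":0},{"tx":0,"ty":0,"tz":-35,"roll":0},{"tx":0,"ty":0,"tz":-35,"roll":0},{"tx":0,"ty":0,"tz":-30,"roll":0},{"tx":0,"ty":0,"tz":0,"roll":0}]'
python3 - <<'E'
from h import *
T,_=optics.get_image("top");S,_=optics.get_image("side");np.savez("/tmp/t2.npz",T=T,S=S)
cv2.imwrite("pics/t2.png",cv2.resize(np.hstack([T[220:320,90:210],S[180:280,180:300]]),(800,333),interpolation=cv2.INTER_CUBIC)[:,:,::-1])
# blue stone
b=np.array([410,-360,66])/1000
for n,im in(("top",T),("side",S)):
    c=blob(n,im,proj(n,b),45); print(n,cen(c).round(1),rect(c,n,.066))
    if n=="top": ct=c
print(np.round(tri(cen(ct),cen(c))[0]*1000,1))
E
python3 plan.py 405,-360,150,98.7
```

```text
t: 8.67
tool_pos: [0.4002, 0.3518, 0.0147]
tool_rot: [0.173, -3.137, 0.0]
contact_force: [-0.0, 0.4, -0.6]
opening: 0.0497
grip_force: 0.0
t: 9.17
tool_pos: [0.4041, 0.3545, 0.159]
tool_rot: [-0.173, 3.124, 0.011]
contact_force: [0.5, 0.1, 2.0]
opening: 0.05
grip_force: 0.0
top [481.3 266.4] [ 406.1 -359.6    9.6   96.8   37.5]
side [402.3 344.5] [ 404.9 -364.2    9.8   97.2   33.5]
[ 406.2 -361.5   60.8]
t 9.27 p [401.4 352.7 152.6] ytool 96.32 tilt 0.27 q0,q5 [ 0.58 -1.1 ] open 49.9 F [-0.  -0.7  0.1] grip 0.0
405,-360,150,98.7 roll -0.042 rad (0.3 rows) txyz [ 104.2 -705.     0.8] rows 17.8
```

View pics/t2.png

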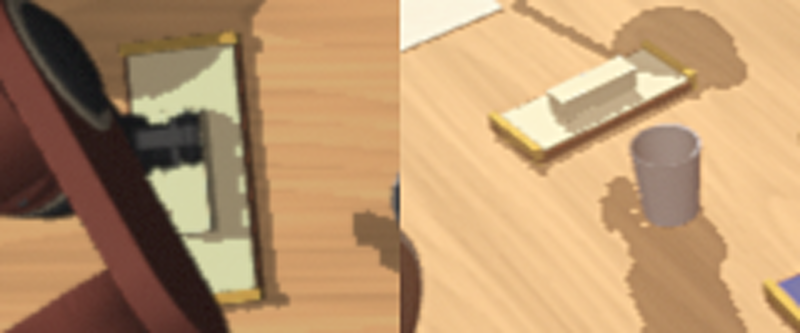

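The crop shows the cream stone lying flat, lengthways and central on the cream pad, and the beaker untouched. Next is the blue stone.

```bash
python3 -m handwheel '[{"tx":0,"ty":0,"tz":0,"roll":-0.059},{"tx":5.4,"ty":-39.4,"tz":0,"roll":0},{"tx":5.4,"ty":-39.4,"tz":0,"roll":0},{"tx":5.4,"ty":-39.4,"tz":0,"roll":0},{"tx":5.4,"ty":-39.4,"tz":0,"roll":0},{"tx":5.4,"ty":-39.4,"tz":0,"roll":0},{"tx":5.4,"ty":-39.4,"tz":0,"roll":0},{"tx":5.4,"ty":-39.4,"tz":0,"roll":0},{"tx":5.4,"ty":-39.4,"tz":0,"roll":0},{"tx":5.4,"ty":-39.4,"tz":0,"roll":0},{"tx":5.4,"ty":-39.4,"tz":0,"roll":0},{"tx":5.4,"ty":-39.4,"tz":0,"roll":0}]' 65
python3 plan.py 406,-361,130,99.7
```

```text
t: 10.27
tool_pos: [0.4132, -0.0868, 0.1482]
tool_rot: [0.265, -3.128, -0.002]
contact_force: [0.9, 0.1, -0.3]
opening: 0.0651
grip_force: 0.0
t 10.27 p [413.2 -86.8 148.2] ytool 99.68 tilt 0.15 q0,q5 [-0.38 -2.12] open 65.1 F [ 0.9  0.1 -0.3] grip 0.0
406,-361,130,99.7 roll -0.000 rad (0.0 rows) txyz [  53.3 -269.1   17.9] rows 6.9
```

```bash
python3 -m handwheel '[{"tx":7.6,"ty":-38.4,"tz":0,"roll":0},{"tx":7.6,"ty":-38.4,"tz":0,"roll":0},{"tx":7.6,"ty":-38.4,"tz":0,"roll":0},{"tx":7.6,"ty":-38.4,"tz":0,"roll":0},{"tx":7.6,"ty":-38.4,"tz":0,"roll":0},{"tx":7.6,"ty":-38.4,"tz":5,"roll":0},{"tx":7.6,"ty":-38.4,"tz":10,"roll":0},{"tx":0,"ty":0,"tz":0,"roll":0},{"tx":0,"ty":0,"tz":0,"roll":0}]'
python3 plan.py 406,-361,50,99.7
```

```text
t: 11.02
tool_pos: [0.4058, -0.3595, 0.1317]
tool_rot: [0.26, -3.127, -0.008]
contact_force: [-0.4, 0.3, -0.3]
opening: 0.0649
grip_force: 0.0
t 11.02 p [ 405.8 -359.5  131.7] ytool 99.52 tilt 0.35 q0,q5 [-0.86 -2.6 ] open 64.9 F [-0.4  0.3 -0.3] grip 0.0
406,-361,50,99.7 roll -0.003 rad (0.0 rows) txyz [-0.2 -1.9 81.7] rows 2.0
```

```bash
python3 -m handwheel '[{"tx":0,"ty":-1.5,"tz":25,"roll":-0.003},{"tx":0,"ty":0,"tz":25,"roll":0},{"tx":0,"ty":0,"tz":15,"roll":0},{"tx":0,"ty":0,"tz":10,"roll":0},{"tx":0,"ty":0,"tz":3,"roll":0},{"tx":0,"ty":0,"tz":0,"roll":0},{"tx":0,"ty":0,"tz":0,"roll":0},{"tx":0,"ty":0,"tz":0,"roll":0}]'
python3 plan.py 406,-361,49,99.7
```

```text
t: 11.68
tool_pos: [0.4086, -0.3613, 0.0585]
tool_rot: [-0.271, 3.128, -0.003]
contact_force: [-0.7, -0.9, 1.2]
opening: 0.065
grip_force: 0.0
t 11.68 p [ 408.6 -361.3   58.5] ytool 99.89 tilt 0.15 q0,q5 [-0.86 -2.6 ] open 65.0 F [-0.7 -0.9  1.2] grip 0.0
406,-361,49,99.7 roll 0.003 rad (0.0 rows) txyz [2.6 0.7 9.5] rows 0.2
```

```bash
python3 -m handwheel '[{"tx":2.6,"ty":0.5,"tz":4,"roll":0.003},{"tx":0,"ty":0,"tz":4,"roll":0},{"tx":0,"ty":0,"tz":0,"roll":0},{"tx":0,"ty":0,"tz":0,"roll":0},{"tx":0,"ty":0,"tz":0,"roll":0}]'
python3 plan.py 406,-361,48.5,99.7
```

```text
t: 12.1
tool_pos: [0.4051, -0.3607, 0.0489]
tool_rot: [0.265, -3.13, -0.0]
contact_force: [-0.2, -0.2, -0.2]
opening: 0.0649
grip_force: 0.0
t 12.1 p [ 405.1 -360.7   48.9] ytool 99.69 tilt 0.0 q0,q5 [-0.86 -2.6 ] open 64.9 F [-0.2 -0.2 -0.2] grip 0.0
406,-361,48.5,99.7 roll -0.000 rad (0.0 rows) txyz [-0.8 -0.5  0.4] rows 0.0
```

```bash
python3 -m handwheel '[{"tx":-0.8,"ty":-0.3,"tz":0,"roll":0},{"tx":0,"ty":0,"tz":0,"roll":0},{"tx":0,"ty":0,"tz":0,"roll":0},{"tx":0,"ty":0,"tz":0,"roll":0},{"tx":0,"ty":0,"tz":0,"roll":0},{"tx":0,"ty":0,"tz":0,"roll":0},{"tx":0,"ty":0,"tz":0,"roll":0}]' 30 45
python3 -m handwheel '[{"tx":0,"ty":0,"tz":-5,"roll":0},{"tx":0,"ty":0,"tz":-10,"roll":0},{"tx":0,"ty":0,"tz":-20,"roll":0},{"tx":0,"ty":0,"tz":-20,"roll":0},{"tx":0,"ty":0,"tz":-15,"roll":0},{"tx":0,"ty":0,"tz":0,"roll":0},{"tx":0,"ty":0,"tz":0,"roll":0}]'
python3 plan.py 468.5,2,118,88.2
```

```text
t: 12.68
tool_pos: [0.4063, -0.3611, 0.0493]
tool_rot: [-0.265, 3.13, -0.001]
contact_force: [1.0, 0.1, 1.0]
opening: 0.0352
grip_force: 46.5
t: 13.27
tool_pos: [0.4063, -0.3612, 0.12]
tool_rot: [-0.265, 3.129, -0.003]
contact_force: [0.5, 0.5, -2.3]
opening: 0.0349
grip_force: 46.2
t 13.27 p [ 406.3 -361.2  120. ] ytool 99.69 tilt 0.12 q0,q5 [-0.86 -2.6 ] open 34.9 F [ 0.5  0.5 -2.3] grip 46.2
468.5,2,118,88.2 roll 0.201 rad (1.6 rows) txyz [-50.8 365.    1.4] rows 9.2
```

```bash
python3 -m handwheel '[{"tx":0,"ty":0,"tz":0,"roll":0.1},{"tx":0,"ty":0,"tz":0,"roll":0.101},{"tx":-4,"ty":27,"tz":0,"roll":0},{"tx":-5.2,"ty":38,"tz":0,"roll":0},{"tx":-5.2,"ty":38,"tz":0,"roll":0},{"tx":-5.2,"ty":38,"tz":0,"roll":0},{"tx":-5.2,"ty":38,"tz":0,"roll":0},{"tx":-5.2,"ty":38,"tz":0,"roll":0},{"tx":-5.2,"ty":38,"tz":0,"roll":0},{"tx":-5.2,"ty":38,"tz":0,"roll":0},{"tx":-5.2,"ty":38,"tz":0,"roll":0},{"tx":-5.2,"ty":34,"tz":0,"roll":0}]'
python3 -m handwheel '[{"tx":0,"ty":0,"tz":0,"roll":0},{"tx":0,"ty":0,"tz":0,"roll":0},{"tx":0,"ty":0,"tz":0,"roll":0}]'
python3 plan.py 468.5,2,22,88.2
```

```text
t: 14.27
tool_pos: [0.4669, 0.0048, 0.1171]
tool_rot: [-0.049, -3.138, -0.001]
contact_force: [1.0, -1.4, -1.8]
opening: 0.0351
grip_force: 46.1
t: 14.52
tool_pos: [0.4674, 0.0023, 0.1176]
tool_rot: [-0.049, -3.139, 0.0]
contact_force: [-0.7, -1.0, -1.7]
opening: 0.0348
grip_force: 46.2
t 14.52 p [467.4   2.3 117.6] ytool 88.21 tilt 0.14 q0,q5 [-0.15 -1.69] open 34.8 F [-0.7 -1.  -1.7] grip 46.2
468.5,2,22,88.2 roll 0.000 rad (0.0 rows) txyz [-1.3 -0.3 95.6] rows 2.4
```

```bash
python3 -m handwheel '[{"tx":-0.8,"ty":0,"tz":25,"roll":0},{"tx":0,"ty":0,"tz":30,"roll":0},{"tx":0,"ty":0,"tz":20,"roll":0},{"tx":0,"ty":0,"tz":14,"roll":0},{"tx":0,"ty":0,"tz":5,"roll":0},{"tx":0,"ty":0,"tz":0,"roll":0},{"tx":0,"ty":0,"tz":0,"roll":0},{"tx":0,"ty":0,"tz":0,"roll":0},{"tx":0,"ty":0,"tz":0,"roll":0}]'
python3 plan.py 468.5,2,17,88.2
```

```text
t: 15.27
tool_pos: [0.4704, 0.0019, 0.0264]
tool_rot: [0.051, 3.138, -0.001]
contact_force: [0.3, 0.5, -1.4]
opening: 0.0352
grip_force: 46.2
t 15.27 p [470.4   1.9  26.4] ytool 88.15 tilt 0.16 q0,q5 [-0.15 -1.69] open 35.2 F [ 0.3  0.5 -1.4] grip 46.2
468.5,2,17,88.2 roll -0.001 rad (0.0 rows) txyz [1.9 0.1 9.4] rows 0.2
```

```bash
python3 -m handwheel '[{"tx":1.5,"ty":0,"tz":4,"roll":0},{"tx":0,"ty":0,"tz":3,"roll":0},{"tx":0,"ty":0,"tz":0,"roll":0},{"tx":0,"ty":0,"tz":0,"roll":0},{"tx":0,"ty":0,"tz":0,"roll":0}]'
python3 -m handwheel '[{"tx":0,"ty":0,"tz":0.8,"roll":0},{"tx":0,"ty":0,"tz":0,"roll":0},{"tx":0,"ty":0,"tz":0,"roll":0}]'
python3 plan.py 468.5,2,17,88.2
```

```text
t: 15.68
tool_pos: [0.4676, 0.0025, 0.0179]
tool_rot: [-0.05, -3.141, -0.0]
contact_force: [0.2, -0.3, -1.3]
opening: 0.0349
grip_force: 46.2
t: 15.93
tool_pos: [0.4679, 0.0024, 0.0173]
tool_rot: [0.05, 3.141, -0.0]
contact_force: [0.6, -0.1, -1.0]
opening: 0.0348
grip_force: 46.3
t 15.93 p [467.9   2.4  17.3] ytool 88.18 tilt 0.03 q0,q5 [-0.15 -1.69] open 34.8 F [ 0.6 -0.1 -1. ] grip 46.3
468.5,2,17,88.2 roll -0.000 rad (0.0 rows) txyz [-0.6 -0.4  0.3] rows 0.0
```

```bash
python3 -m handwheel '[{"tx":-0.5,"ty":-0.2,"tz":0.7,"roll":0},{"tx":0,"ty":0,"tz":0,"roll":0},{"tx":0,"ty":0,"tz":0,"roll":0}]'
python3 -m handwheel '[{"tx":0,"ty":0,"tz":0.6,"roll":0},{"tx":0,"ty":0,"tz":0,"roll":0},{"tx":0,"ty":0,"tz":0,"roll":0}]'
```

```text
t: 16.18
tool_pos: [0.4679, 0.0024, 0.0172]
tool_rot: [-0.05, -3.14, -0.001]
contact_force: [-4.6, 0.0, 6.8]
opening: 0.0349
grip_force: 47.3
t: 16.43
tool_pos: [0.468, 0.0024, 0.0172]
tool_rot: [-0.05, -3.139, -0.001]
contact_force: [-8.1, 1.4, 10.2]
opening: 0.0348
grip_force: 47.8
```

Contact is made. I'll release, lift, and measure the rust stone.

```bash
python3 -m handwheel '[{"tx":0,"ty":0,"tz":-1,"roll":0},{"tx":0,"ty":0,"tz":0,"roll":0},{"tx":0,"ty":0,"tz":0,"roll":0},{"tx":0,"ty":0,"tz":0,"roll":0},{"tx":0,"ty":0,"tz":0,"roll":0}]' 60
python3 -m handwheel '[{"tx":0,"ty":0,"tz":-10,"roll":0},{"tx":0,"ty":0,"tz":-25,"roll":0},{"tx":0,"ty":0,"tz":-35,"roll":0},{"tx":0,"ty":0,"tz":-30,"roll":0},{"tx":0,"ty":0,"tz":0,"roll":0},{"tx":0,"ty":0,"tz":0,"roll":0}]' 75
python3 - <<'E'
from h import *
T,_=optics.get_image("top");S,_=optics.get_image("side");np.savez("/tmp/t3.npz",T=T,S=S)
cv2.imwrite("pics/t3.png",cv2.resize(np.hstack([T[190:330,370:530],S[230:370,270:430]]),(800,350),interpolation=cv2.INTER_CUBIC)[:,:,::-1])
b=np.array([404,-361,44])/1000
cs={}
for n,im in(("top",T),("side",S)):
    c=cs[n]=blob(n,im,proj(n,b),50); print(n,cen(c).round(1),rect(c,n,.044))
print(np.round(tri(cen(cs["top"]),cen(cs["side"]))[0]*1000,1))
E
python3 plan.py 404,-361,110,99
```

```text
t: 16.85
tool_pos: [0.4681, 0.0022, 0.0167]
tool_rot: [-0.05, -3.141, 0.0]
contact_force: [-0.4, 1.0, -0.5]
opening: 0.0596
grip_force: 0.0
t: 17.35
tool_pos: [0.4701, 0.0019, 0.1201]
tool_rot: [0.05, 3.135, -0.001]
contact_force: [0.2, -0.4, -0.3]
opening: 0.075
grip_force: 0.0
top [479.6 275.6] [ 409.1 -360.7   10.1  119.3   49.3]
side [396.7 358.7] [ 399.9 -369.8    7.   126.5   55.3]
[ 388.3 -366.2   31.8]
t 17.45 p [467.7   2.3 116.4] ytool 88.18 tilt 0.05 q0,q5 [-0.15 -1.69] open 75.2 F [ 0.1  0.6 -0.7] grip 0.0
404,-361,110,99 roll -0.189 rad (1.5 rows) txyz [ 119.7 -348.8    6.4] rows 9.2
```

View pics/t3.png

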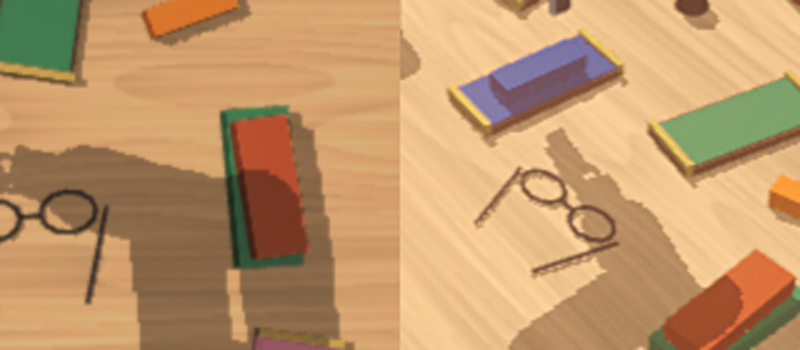

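The blue stone is flat and central on its pad (side crop (540,75)). The arm's shadow cuts the rust face at (270,210), so I'll re-mask it with two seeds.

```bash
python3 - <<'E'
from h import *
d=np.load("/tmp/t3.npz")
for n,seeds in(("top",[(478,250),(480,283)]),("side",[(424,346),(405,358)])):
    im=d["T"] if n=="top" else d["S"]; print(n,[im[y,x].tolist() for x,y in seeds])
    for tol in((6,40,25),(6,45,35)):
        cs=[blob(n,im,s,45,tol) for s in seeds]; pts=cv2.convexHull(np.vstack(cs))
        print(tol,[cv2.contourArea(c) for c in cs],cen(pts).round(1),rect(pts,n,.044))
E
```

```text
top [[183, 78, 45], [120, 57, 37]]
(6, 40, 25) [443.0, 607.5] [479.6 265.3] [ 409.6 -362.8    7.3  118.7   45.5]
(6, 45, 35) [451.5, 639.5] [478.8 264.9] [ 409.4 -360.4    7.7  119.1   50.7]
side [[141, 70, 38], [226, 114, 62]]
(6, 40, 25) [596.0, 4.0] [402.9 355. ] [ 402.6 -369.7    7.   127.9   54.9]
(6, 45, 35) [652.0, 418.0] [404.  352.8] [ 403.5 -369.4    7.   129.9   55.3]
```

```bash
python3 plan.py 409.6,-362.5,105,97.3 | tail -1; python3 -m handwheel '[{"tx":0,"ty":0,"tz":0,"roll":-0.08},{"tx":0,"ty":0,"tz":0,"roll":-0.079},{"tx":6,"ty":-20,"tz":0,"roll":0}]'; python3 plan.py 409.6,-362.5,105,97.3
```

```text
409.6,-362.5,105,97.3 roll -0.159 rad (1.3 rows) txyz [ 103.9 -354.4   11.4] rows 9.2
t: 17.7
tool_pos: [0.4635, -0.0165, 0.1147]
tool_rot: [0.208, -3.131, -0.004]
contact_force: [0.5, -0.7, -0.6]
opening: 0.0752
grip_force: 0.0
t 17.7 p [463.5 -16.5 114.7] ytool 97.61 tilt 0.25 q0,q5 [-0.2 -1.9] open 75.2 F [ 0.5 -0.7 -0.6] grip 0.0
409.6,-362.5,105,97.3 roll 0.005 rad (0.0 rows) txyz [  97.4 -336.3    9.2] rows 8.8
```

```bash
python3 -m handwheel '[{"tx":10.7,"ty":-37,"tz":0,"roll":0.005},{"tx":10.7,"ty":-37,"tz":0,"roll":0},{"tx":10.7,"ty":-37,"tz":0,"roll":0},{"tx":10.7,"ty":-37,"tz":0,"roll":0},{"tx":10.7,"ty":-37,"tz":0,"roll":0},{"tx":10.7,"ty":-37,"tz":0,"roll":0},{"tx":10.7,"ty":-37,"tz":0,"roll":0},{"tx":10.7,"ty":-37,"tz":0,"roll":0},{"tx":10.7,"ty":-37,"tz":9,"roll":0},{"tx":0,"ty":0,"tz":0,"roll":0},{"tx":0,"ty":0,"tz":0,"roll":0},{"tx":0,"ty":0,"tz":0,"roll":0}]'
python3 plan.py 409.6,-362.5,28,97.3
```

```text
t: 18.7
tool_pos: [0.409, -0.3596, 0.1058]
tool_rot: [0.191, -3.134, -0.005]
contact_force: [0.3, 0.6, 0.2]
opening: 0.0751
grip_force: 0.0
t 18.7 p [ 409.  -359.6  105.8] ytool 96.97 tilt 0.23 q0,q5 [-0.86 -2.55] open 75.1 F [0.3 0.6 0.2] grip 0.0
409.6,-362.5,28,97.3 roll -0.006 rad (0.0 rows) txyz [-0.4 -3.2 77.8] rows 1.9
```

```bash
python3 -m handwheel '[{"tx":0,"ty":-3,"tz":20,"roll":-0.006},{"tx":0,"ty":0,"tz":20,"roll":0},{"tx":0,"ty":0,"tz":15,"roll":0},{"tx":0,"ty":0,"tz":10,"roll":0},{"tx":0,"ty":0,"tz":5,"roll":0},{"tx":0,"ty":0,"tz":0,"roll":0},{"tx":0,"ty":0,"tz":0,"roll":0},{"tx":0,"ty":0,"tz":0,"roll":0},{"tx":0,"ty":0,"tz":0,"roll":0}]'
python3 plan.py 409.6,-362.5,27,97.3
```

```text
t: 19.45
tool_pos: [0.411, -0.3643, 0.0391]
tool_rot: [-0.201, 3.134, -0.003]
contact_force: [-0.2, -0.2, 0.0]
opening: 0.0748
grip_force: 0.0
t 19.45 p [ 411.  -364.3   39.1] ytool 97.36 tilt 0.13 q0,q5 [-0.86 -2.56] open 74.8 F [-0.2 -0.2  0. ] grip 0.0
409.6,-362.5,27,97.3 roll 0.001 rad (0.0 rows) txyz [ 1.2  2.  12.1] rows 0.3
```

```bash
python3 -m handwheel '[{"tx":1,"ty":1.6,"tz":5,"roll":0},{"tx":0,"ty":0,"tz":4,"roll":0},{"tx":0,"ty":0,"tz":1.5,"roll":0},{"tx":0,"ty":0,"tz":0,"roll":0},{"tx":0,"ty":0,"tz":0,"roll":0},{"tx":0,"ty":0,"tz":0,"roll":0}]'
python3 plan.py 409.6,-362.5,27,97.3
```

```text
t: 19.95
tool_pos: [0.4091, -0.3623, 0.0273]
tool_rot: [0.201, -3.135, -0.0]
contact_force: [-1.1, 0.0, 0.8]
opening: 0.0752
grip_force: 0.0
t 19.95 p [ 409.1 -362.3   27.3] ytool 97.34 tilt 0.0 q0,q5 [-0.86 -2.56] open 75.2 F [-1.1  0.   0.8] grip 0.0
409.6,-362.5,27,97.3 roll 0.001 rad (0.0 rows) txyz [-0.4 -0.3  0.3] rows 0.0
```

```bash
python3 -m handwheel '[{"tx":0,"ty":0,"tz":0,"roll":0},{"tx":0,"ty":0,"tz":0,"roll":0},{"tx":0,"ty":0,"tz":0,"roll":0},{"tx":0,"ty":0,"tz":0,"roll":0},{"tx":0,"ty":0,"tz":0,"roll":0},{"tx":0,"ty":0,"tz":0,"roll":0},{"tx":0,"ty":0,"tz":0,"roll":0}]' 40 60
python3 -m handwheel '[{"tx":0,"ty":0,"tz":-5,"roll":0},{"tx":0,"ty":0,"tz":-10,"roll":0},{"tx":0,"ty":0,"tz":-25,"roll":0},{"tx":0,"ty":0,"tz":-25,"roll":0},{"tx":0,"ty":0,"tz":-15,"roll":0},{"tx":0,"ty":0,"tz":0,"roll":0},{"tx":0,"ty":0,"tz":0,"roll":0}]'
python3 plan.py 609.4,168,105,98.85
```

```text
t: 20.53
tool_pos: [0.4095, -0.3626, 0.0279]
tool_rot: [-0.201, 3.134, -0.001]
contact_force: [1.0, -0.3, 4.0]
opening: 0.0444
grip_force: 64.3
t: 21.12
tool_pos: [0.4093, -0.3624, 0.108]
tool_rot: [-0.201, 3.134, -0.002]
contact_force: [-0.3, 0.8, -3.5]
opening: 0.0442
grip_force: 63.7
t 21.12 p [ 409.3 -362.4  108. ] ytool 97.35 tilt 0.09 q0,q5 [-0.86 -2.56] open 44.2 F [-0.3  0.8 -3.5] grip 63.7
609.4,168,105,98.85 roll -0.026 rad (0.2 rows) txyz [-279.3  493.3    2.6] rows 14.2
```

```bash
python3 -m handwheel '[{"tx":0,"ty":0,"tz":0,"roll":-0.026},{"tx":-10,"ty":17,"tz":0,"roll":0},{"tx":-18.6,"ty":33,"tz":0,"roll":0},{"tx":-18.6,"ty":33,"tz":0,"roll":0},{"tx":-18.6,"ty":33,"tz":0,"roll":0},{"tx":-18.6,"ty":33,"tz":0,"roll":0},{"tx":-18.6,"ty":33,"tz":0,"roll":0},{"tx":-18.6,"ty":33,"tz":0,"roll":0},{"tx":-18.6,"ty":33,"tz":0,"roll":0},{"tx":-18.6,"ty":33,"tz":0,"roll":0},{"tx":-18.6,"ty":33,"tz":0,"roll":0},{"tx":-18.6,"ty":33,"tz":0,"roll":0}]'
python3 -m handwheel '[{"tx":-18.6,"ty":33,"tz":0,"roll":0},{"tx":-18.6,"ty":33,"tz":0,"roll":0},{"tx":-18.6,"ty":33,"tz":0,"roll":0},{"tx":-18.6,"ty":33,"tz":0,"roll":0},{"tx":-9,"ty":16,"tz":0,"roll":0},{"tx":0,"ty":0,"tz":0,"roll":0},{"tx":0,"ty":0,"tz":0,"roll":0},{"tx":0,"ty":0,"tz":0,"roll":0}]'
python3 plan.py 609.4,168,22,98.85
```

```text
t: 22.12
tool_pos: [0.548, 0.0129, 0.1047]
tool_rot: [0.242, -3.128, -0.001]
contact_force: [0.3, -0.5, -2.9]
opening: 0.044
grip_force: 63.6
t: 22.78
tool_pos: [0.6077, 0.169, 0.1052]
tool_rot: [0.242, -3.128, 0.001]
contact_force: [-0.2, 0.3, -2.8]
opening: 0.0443
grip_force: 63.6
t 22.78 p [607.7 169.  105.2] ytool 98.83 tilt 0.22 q0,q5 [ 0.15 -1.57] open 44.3 F [-0.2  0.3 -2.8] grip 63.6
609.4,168,22,98.85 roll -0.000 rad (0.0 rows) txyz [-1.8 -1.3 83.2] rows 2.1
```

```bash
python3 -m handwheel '[{"tx":-1.5,"ty":-1,"tz":25,"roll":0},{"tx":0,"ty":0,"tz":25,"roll":0},{"tx":0,"ty":0,"tz":17,"roll":0},{"tx":0,"ty":0,"tz":10,"roll":0},{"tx":0,"ty":0,"tz":4,"roll":0},{"tx":0,"ty":0,"tz":0,"roll":0},{"tx":0,"ty":0,"tz":0,"roll":0},{"tx":0,"ty":0,"tz":0,"roll":0},{"tx":0,"ty":0,"tz":0,"roll":0},{"tx":0,"ty":0,"tz":0,"roll":0}]'
python3 plan.py 609.4,168,18,98.85
```

```text
t: 23.62
tool_pos: [0.6117, 0.1692, 0.0277]
tool_rot: [-0.242, 3.13, 0.0]
contact_force: [-0.1, -0.4, -2.6]
opening: 0.0449
grip_force: 63.6
t 23.62 p [611.7 169.2  27.7] ytool 98.84 tilt 0.13 q0,q5 [ 0.15 -1.57] open 44.9 F [-0.1 -0.4 -2.6] grip 63.6
609.4,168,18,98.85 roll -0.000 rad (0.0 rows) txyz [ 2.5 -0.9  9.7] rows 0.3
```

```bash
python3 -m handwheel '[{"tx":1.6,"ty":-0.9,"tz":4,"roll":0},{"tx":0,"ty":0,"tz":2.5,"roll":0},{"tx":0,"ty":0,"tz":0,"roll":0},{"tx":0,"ty":0,"tz":0,"roll":0},{"tx":0,"ty":0,"tz":0,"roll":0},{"tx":0,"ty":0,"tz":0,"roll":0}]'
python3 -m handwheel '[{"tx":0,"ty":0,"tz":0.8,"roll":0},{"tx":0,"ty":0,"tz":0,"roll":0},{"tx":0,"ty":0,"tz":0,"roll":0}]'
python3 plan.py 609.4,168,18,98.85
```

```text
t: 24.12
tool_pos: [0.6094, 0.168, 0.0198]
tool_rot: [-0.242, 3.132, -0.0]
contact_force: [-0.5, -0.0, -2.1]
opening: 0.0447
grip_force: 63.6
t: 24.37
tool_pos: [0.6094, 0.168, 0.019]
tool_rot: [0.242, -3.132, 0.0]
contact_force: [0.4, 0.5, -3.1]
opening: 0.0443
grip_force: 63.6
t 24.37 p [609.4 168.   19. ] ytool 98.84 tilt 0.0 q0,q5 [ 0.15 -1.57] open 44.3 F [ 0.4  0.5 -3.1] grip 63.6
609.4,168,18,98.85 roll -0.000 rad (0.0 rows) txyz [-0.  0.  1.] rows 0.0
```

```bash
python3 -m handwheel '[{"tx":0,"ty":0,"tz":0.7,"roll":0},{"tx":0,"ty":0,"tz":0,"roll":0},{"tx":0,"ty":0,"tz":0,"roll":0}]'
python3 -m handwheel '[{"tx":0,"ty":0,"tz":0.6,"roll":0},{"tx":0,"ty":0,"tz":0,"roll":0},{"tx":0,"ty":0,"tz":0,"roll":0}]'
python3 -m handwheel '[{"tx":0,"ty":0,"tz":0.6,"roll":0},{"tx":0,"ty":0,"tz":0,"roll":0},{"tx":0,"ty":0,"tz":0,"roll":0}]'
```

```text
t: 24.62
tool_pos: [0.6093, 0.1679, 0.0182]
tool_rot: [0.242, -3.132, 0.0]
contact_force: [-0.4, -0.2, -3.6]
opening: 0.0446
grip_force: 63.6
t: 24.87
tool_pos: [0.6095, 0.168, 0.0179]
tool_rot: [-0.242, 3.132, 0.0]
contact_force: [-0.5, -0.3, -1.7]
opening: 0.0441
grip_force: 63.7
t: 25.12
tool_pos: [0.6095, 0.168, 0.0179]
tool_rot: [0.242, -3.132, 0.0]
contact_force: [-3.3, -1.4, 4.6]
opening: 0.0443
grip_force: 64.4
```

```bash
python3 -m handwheel '[{"tx":0,"ty":0,"tz":-0.3,"roll":0},{"tx":0,"ty":0,"tz":0,"roll":0},{"tx":0,"ty":0,"tz":0,"roll":0},{"tx":0,"ty":0,"tz":0,"roll":0},{"tx":0,"ty":0,"tz":0,"roll":0}]' 72
python3 -m handwheel '[{"tx":0,"ty":0,"tz":-10,"roll":0},{"tx":0,"ty":0,"tz":-25,"roll":0},{"tx":0,"ty":0,"tz":-35,"roll":0},{"tx":0,"ty":0,"tz":-30,"roll":0},{"tx":0,"ty":0,"tz":0,"roll":0},{"tx":0,"ty":0,"tz":0,"roll":0}]' 85
python3 - <<'E'
from h import *
T,_=optics.get_image("top");S,_=optics.get_image("side");np.savez("/tmp/t4.npz",T=T,S=S)
cv2.imwrite("pics/t4.png",cv2.resize(np.hstack([T[190:330,370:530],S[160:300,270:430]]),(800,350),interpolation=cv2.INTER_CUBIC)[:,:,::-1])
b=np.array([405,-358,22])/1000
cs={}
for n,im in(("top",T),("side",S)):
    x,y=proj(n,b).astype(int); print(im[y,x])
    c=cs[n]=blob(n,im,proj(n,b),55,(8,45,30)); print(n,cen(c).round(1),rect(c,n,.022))
print(np.round(tri(cen(cs["top"]),cen(cs["side"]))[0]*1000,1))
E
python3 plan.py 404,-361,110,99
```

```text
t: 25.53
tool_pos: [0.6095, 0.168, 0.0173]
tool_rot: [-0.242, 3.132, 0.0]
contact_force: [0.1, 0.9, 0.0]
opening: 0.0717
grip_force: 0.0
t: 26.03
tool_pos: [0.6116, 0.1683, 0.1216]
tool_rot: [-0.242, 3.125, 0.001]
contact_force: [-0.3, 0.3, -0.2]
opening: 0.0849
grip_force: 0.0
[ 73 134  88]
top [475.8 265.7] [ 410.3 -360.6    3.3  136.2   55.5]
[118 165 112]
side [401.8 357.6] [ 408.6 -364.4    3.2  137.5   53.6]
[ 409.5 -362.3   17. ]
t 26.13 p [609.  167.9 117.2] ytool 98.84 tilt 0.03 q0,q5 [ 0.15 -1.57] open 85.2 F [ 0.3 -0.8 -0.1] grip 0.0
404,-361,110,99 roll -0.003 rad (0.0 rows) txyz [ 285.2 -490.3    7.4] rows 14.2
```

View pics/t4.png

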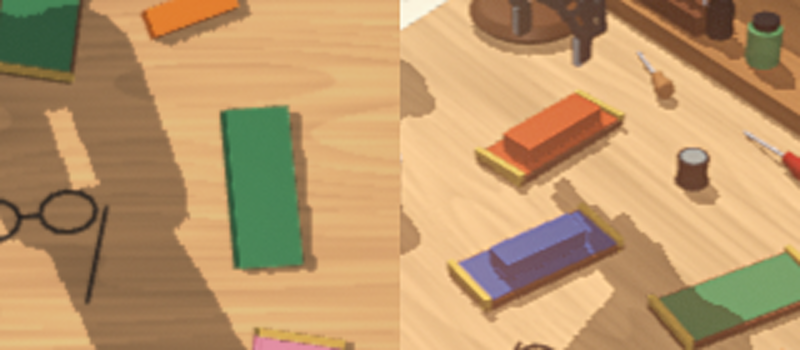

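The rust and blue stones are seated in their holders (side crop (550,135) and (540,255)). The green stone lies clear at (262,187), and its top triangulates to about 17–22 mm.

```bash
python3 -m handwheel '[{"tx":0,"ty":0,"tz":0,"roll":0.098}]'; python3 plan.py 409.5,-362.3,100,93.25
```

```text
t: 26.22
tool_pos: [0.6082, 0.1678, 0.1157]
tool_rot: [0.086, -3.137, 0.001]
contact_force: [0.2, -0.2, -0.3]
opening: 0.0848
grip_force: 0.0
t 26.22 p [608.2 167.8 115.7] ytool 93.13 tilt 0.17 q0,q5 [ 0.15 -1.47] open 84.8 F [ 0.2 -0.2 -0.3] grip 0.0
409.5,-362.3,100,93.25 roll -0.002 rad (0.0 rows) txyz [ 228.4 -517.9   16.6] rows 14.2
```

```bash
python3 -m handwheel '[{"tx":15.2,"ty":-34.5,"tz":0,"roll":0},{"tx":15.2,"ty":-34.5,"tz":0,"roll":0},{"tx":15.2,"ty":-34.5,"tz":0,"roll":0},{"tx":15.2,"ty":-34.5,"tz":0,"roll":0},{"tx":15.2,"ty":-34.5,"tz":0,"roll":0},{"tx":15.2,"ty":-34.5,"tz":0,"roll":0},{"tx":15.2,"ty":-34.5,"tz":0,"roll":0},{"tx":15.2,"ty":-34.5,"tz":0,"roll":0},{"tx":15.2,"ty":-34.5,"tz":0,"roll":0},{"tx":15.2,"ty":-34.5,"tz":0,"roll":0},{"tx":15.2,"ty":-34.5,"tz":0,"roll":0},{"tx":15.2,"ty":-34.5,"tz":0,"roll":0}]'
python3 -m handwheel '[{"tx":15.2,"ty":-34.5,"tz":5,"roll":0},{"tx":15.2,"ty":-34.5,"tz":5,"roll":0},{"tx":15.2,"ty":-34.5,"tz":5,"roll":0},{"tx":0,"ty":0,"tz":0,"roll":0},{"tx":0,"ty":0,"tz":0,"roll":0},{"tx":0,"ty":0,"tz":0,"roll":0}]'
python3 plan.py 409.5,-362.3,7,93.25
```

```text
t: 27.22
tool_pos: [0.4485, -0.2564, 0.1155]
tool_rot: [0.088, -3.138, -0.003]
contact_force: [0.4, 0.4, 0.4]
opening: 0.0851
grip_force: 0.0
t: 27.72
tool_pos: [0.41, -0.3606, 0.1007]
tool_rot: [0.087, -3.139, -0.004]
contact_force: [0.7, 0.8, 0.4]
opening: 0.0847
grip_force: 0.0
t 27.72 p [ 410.  -360.6  100.7] ytool 93.18 tilt 0.19 q0,q5 [-0.86 -2.48] open 84.7 F [0.7 0.8 0.4] grip 0.0
409.5,-362.3,7,93.25 roll -0.001 rad (0.0 rows) txyz [ 0.5 -1.9 93.7] rows 2.3
```

```bash
python3 -m handwheel '[{"tx":0,"ty":-0.5,"tz":25,"roll":0},{"tx":0,"ty":0,"tz":25,"roll":0},{"tx":0,"ty":0,"tz":20,"roll":0},{"tx":0,"ty":0,"tz":10,"roll":0},{"tx":0,"ty":0,"tz":5,"roll":0},{"tx":0,"ty":0,"tz":0,"roll":0},{"tx":0,"ty":0,"tz":0,"roll":0},{"tx":0,"ty":0,"tz":0,"roll":0},{"tx":0,"ty":0,"tz":0,"roll":0}]'
python3 plan.py 409.5,-362.3,6,93.25
```

```text
t: 28.47
tool_pos: [0.4117, -0.3629, 0.019]
tool_rot: [-0.089, 3.139, -0.003]
contact_force: [-0.3, 0.7, 0.1]
opening: 0.0853
grip_force: 0.0
t 28.47 p [ 411.7 -362.9   19. ] ytool 93.23 tilt 0.16 q0,q5 [-0.86 -2.49] open 85.3 F [-0.3  0.7  0.1] grip 0.0
409.5,-362.3,6,93.25 roll -0.000 rad (0.0 rows) txyz [ 2.2  0.7 13. ] rows 0.3
```

```bash
python3 -m handwheel '[{"tx":1.2,"ty":0,"tz":5,"roll":0},{"tx":0,"ty":0,"tz":4,"roll":0},{"tx":0,"ty":0,"tz":1,"roll":0},{"tx":0,"ty":0,"tz":0,"roll":0},{"tx":0,"ty":0,"tz":0,"roll":0},{"tx":0,"ty":0,"tz":0,"roll":0}]'
python3 plan.py 409.5,-362.3,6,93.25
```

```text
t: 28.97
tool_pos: [0.4096, -0.3622, 0.0074]
tool_rot: [0.088, -3.14, 0.0]
contact_force: [-0.5, -0.0, 0.3]
opening: 0.0849
grip_force: 0.0
t 28.97 p [ 409.6 -362.2    7.4] ytool 93.22 tilt 0.0 q0,q5 [-0.86 -2.49] open 84.9 F [-0.5 -0.   0.3] grip 0.0
409.5,-362.3,6,93.25 roll -0.001 rad (0.0 rows) txyz [ 0.1 -0.1  1.4] rows 0.0
```

```bash
python3 -m handwheel '[{"tx":0,"ty":0,"tz":1.5,"roll":0},{"tx":0,"ty":0,"tz":0,"roll":0},{"tx":0,"ty":0,"tz":0,"roll":0},{"tx":0,"ty":0,"tz":0,"roll":0},{"tx":0,"ty":0,"tz":0,"roll":0},{"tx":0,"ty":0,"tz":0,"roll":0},{"tx":0,"ty":0,"tz":0,"roll":0}]' 48 75
python3 -m handwheel '[{"tx":0,"ty":0,"tz":-5,"roll":0},{"tx":0,"ty":0,"tz":-10,"roll":0},{"tx":0,"ty":0,"tz":-25,"roll":0},{"tx":0,"ty":0,"tz":-25,"roll":0},{"tx":0,"ty":0,"tz":-15,"roll":0},{"tx":0,"ty":0,"tz":0,"roll":0},{"tx":0,"ty":0,"tz":0,"roll":0}]'
python3 plan.py 597.7,-175,85,81.2
```

```text
t: 29.55
tool_pos: [0.41, -0.3625, 0.0064]
tool_rot: [-0.088, 3.14, -0.001]
contact_force: [1.4, -0.4, 3.8]
opening: 0.0538
grip_force: 83.1
t: 30.13
tool_pos: [0.4096, -0.3622, 0.0863]
tool_rot: [-0.088, 3.14, -0.001]
contact_force: [0.2, 1.1, -4.8]
opening: 0.0541
grip_force: 82.2
t 30.13 p [ 409.6 -362.2   86.3] ytool 93.22 tilt 0.06 q0,q5 [-0.86 -2.49] open 54.1 F [ 0.2  1.1 -4.8] grip 82.2
597.7,-175,85,81.2 roll 0.210 rad (1.7 rows) txyz [-157.2  213.7    1.2] rows 6.6
```

```bash
python3 -m handwheel '[{"tx":0,"ty":0,"tz":0,"roll":0.105},{"tx":0,"ty":0,"tz":0,"roll":0.105},{"tx":-10,"ty":13.7,"tz":0,"roll":0},{"tx":-22.5,"ty":30.5,"tz":0,"roll":0},{"tx":-22.5,"ty":30.5,"tz":0,"roll":0},{"tx":-22.5,"ty":30.5,"tz":0,"roll":0},{"tx":-22.5,"ty":30.5,"tz":0,"roll":0},{"tx":-22.5,"ty":30.5,"tz":0,"roll":0},{"tx":-22.5,"ty":30.5,"tz":0,"roll":0},{"tx":-12,"ty":17,"tz":0,"roll":0},{"tx":0,"ty":0,"tz":0,"roll":0},{"tx":0,"ty":0,"tz":0,"roll":0}]'
python3 plan.py 597.7,-175,24,81.2
```

```text
t: 31.13
tool_pos: [0.5963, -0.1733, 0.0829]
tool_rot: [-0.237, -3.128, -0.002]
contact_force: [-1.0, -0.6, -4.5]
opening: 0.0542
grip_force: 82.1
t 31.13 p [ 596.3 -173.3   82.9] ytool 81.33 tilt 0.29 q0,q5 [-0.4  -1.82] open 54.2 F [-1.  -0.6 -4.5] grip 82.1
597.7,-175,24,81.2 roll 0.002 rad (0.0 rows) txyz [-1.9 -1.5 58.9] rows 1.5
```

```bash
python3 -m handwheel '[{"tx":-1,"ty":-1,"tz":20,"roll":0.002},{"tx":0,"ty":0,"tz":20,"roll":0},{"tx":0,"ty":0,"tz":10,"roll":0},{"tx":0,"ty":0,"tz":5,"roll":0},{"tx":0,"ty":0,"tz":0,"roll":0},{"tx":0,"ty":0,"tz":0,"roll":0},{"tx":0,"ty":0,"tz":0,"roll":0},{"tx":0,"ty":0,"tz":0,"roll":0},{"tx":0,"ty":0,"tz":0,"roll":0},{"tx":0,"ty":0,"tz":0,"roll":0}]'
python3 plan.py 597.7,-175,18.5,81.2
```

```text
t: 31.97
tool_pos: [0.5989, -0.1764, 0.0319]
tool_rot: [0.244, 3.131, -0.001]
contact_force: [-0.2, -0.1, -5.0]
opening: 0.0541
grip_force: 82.0
t 31.97 p [ 598.9 -176.4   31.9] ytool 81.08 tilt 0.09 q0,q5 [-0.41 -1.82] open 54.1 F [-0.2 -0.1 -5. ] grip 82.0
597.7,-175,18.5,81.2 roll -0.002 rad (0.0 rows) txyz [ 1.4  1.2 13.4] rows 0.3
```

```bash
python3 -m handwheel '[{"tx":0.7,"ty":0.7,"tz":5,"roll":-0.002},{"tx":0,"ty":0,"tz":3,"roll":0},{"tx":0,"ty":0,"tz":1,"roll":0},{"tx":0,"ty":0,"tz":0,"roll":0},{"tx":0,"ty":0,"tz":0,"roll":0},{"tx":0,"ty":0,"tz":0,"roll":0},{"tx":0,"ty":0,"tz":0,"roll":0}]'
python3 plan.py 597.7,-175,18.5,81.2
```

```text
t: 32.55
tool_pos: [0.5979, -0.1754, 0.0221]
tool_rot: [0.241, 3.132, -0.0]
contact_force: [0.1, -0.5, -5.3]
opening: 0.0541
grip_force: 82.2
t 32.55 p [ 597.9 -175.4   22.1] ytool 81.19 tilt 0.02 q0,q5 [-0.4  -1.82] open 54.1 F [ 0.1 -0.5 -5.3] grip 82.2
597.7,-175,18.5,81.2 roll -0.000 rad (0.0 rows) txyz [0.3 0.4 3.6] rows 0.1
```

```bash
python3 -m handwheel '[{"tx":0,"ty":0.3,"tz":1.2,"roll":0},{"tx":0,"ty":0,"tz":1,"roll":0},{"tx":0,"ty":0,"tz":0.4,"roll":0},{"tx":0,"ty":0,"tz":0,"roll":0},{"tx":0,"ty":0,"tz":0,"roll":0}]'
python3 -m handwheel '[{"tx":0,"ty":0,"tz":0.7,"roll":0},{"tx":0,"ty":0,"tz":0,"roll":0},{"tx":0,"ty":0,"tz":0,"roll":0}]'
python3 -m handwheel '[{"tx":0,"ty":0,"tz":0.6,"roll":0},{"tx":0,"ty":0,"tz":0,"roll":0},{"tx":0,"ty":0,"tz":0,"roll":0}]'
```

```text
t: 32.97
tool_pos: [0.5978, -0.175, 0.0192]
tool_rot: [-0.241, -3.132, -0.0]
contact_force: [0.6, -0.0, -4.7]
opening: 0.0537
grip_force: 82.2
t: 33.22
tool_pos: [0.5978, -0.175, 0.0186]
tool_rot: [-0.241, -3.132, -0.0]
contact_force: [-0.1, -0.7, -5.2]
opening: 0.0538
grip_force: 82.2
t: 33.47
tool_pos: [0.5978, -0.1751, 0.0185]
tool_rot: [-0.241, -3.132, -0.0]
contact_force: [-2.2, 0.9, -0.4]
opening: 0.0538
grip_force: 82.5
```

```bash
python3 -m handwheel '[{"tx":0,"ty":0,"tz":0.4,"roll":0},{"tx":0,"ty":0,"tz":0,"roll":0},{"tx":0,"ty":0,"tz":0,"roll":0}]'
python3 -m handwheel '[{"tx":0,"ty":0,"tz":-0.3,"roll":0},{"tx":0,"ty":0,"tz":0,"roll":0},{"tx":0,"ty":0,"tz":0,"roll":0},{"tx":0,"ty":0,"tz":0,"roll":0},{"tx":0,"ty":0,"tz":0,"roll":0}]' 80
python3 -m handwheel '[{"tx":0,"ty":0,"tz":-10,"roll":0},{"tx":0,"ty":0,"tz":-25,"roll":0},{"tx":0,"ty":0,"tz":-35,"roll":0},{"tx":0,"ty":0,"tz":-35,"roll":0},{"tx":0,"ty":0,"tz":-35,"roll":0},{"tx":0,"ty":0,"tz":0,"roll":0}]'
python3 -m handwheel '[{"tx":20,"ty":-35,"tz":0,"roll":0},{"tx":20,"ty":-35,"tz":0,"roll":0},{"tx":20,"ty":-35,"tz":0,"roll":0},{"tx":20,"ty":-35,"tz":0,"roll":0},{"tx":20,"ty":-35,"tz":0,"roll":0},{"tx":20,"ty":-35,"tz":0,"roll":0},{"tx":0,"ty":0,"tz":0,"roll":0},{"tx":0,"ty":0,"tz":0,"roll":0}]'
python3 - <<'E'
from h import *
T,_=optics.get_image("top");S,_=optics.get_image("side")
cv2.imwrite("pics/t5.png",T[100:400,100:540][:,:,::-1]);cv2.imwrite("pics/s5.png",S[160:400,190:490][:,:,::-1]);np.savez("/tmp/t5.npz",T=T,S=S)
H=dict(green=(597.7,-175.2),rust=(609.4,168),blue=(468.5,2),cream=(399.6,351.5))
for k,(x,y) in H.items():
    for n,im in(("top",T),("side",S)):
        c=blob(n,im,proj(n,np.array([x,y,34])/1000),40,(6,30,14)); print(k,n,rect(c,n,.034))
E
```

```text
t: 33.72
tool_pos: [0.5979, -0.1751, 0.0184]
tool_rot: [-0.241, -3.132, -0.0]
contact_force: [-5.7, 1.3, 5.0]
opening: 0.0543
grip_force: 83.3
t: 34.13
tool_pos: [0.5982, -0.1752, 0.0181]
tool_rot: [0.241, 3.131, -0.0]
contact_force: [0.5, -0.1, -0.6]
opening: 0.08
grip_force: 0.0
t: 34.63
tool_pos: [0.6026, -0.177, 0.1687]
tool_rot: [0.24, 3.117, -0.008]
contact_force: [0.9, -0.5, 0.8]
opening: 0.08
grip_force: 0.0
t: 35.3
tool_pos: [0.446, -0.3658, 0.1586]
tool_rot: [0.247, 3.131, -0.001]
contact_force: [0.4, 0.2, -1.1]
opening: 0.0796
grip_force: 0.0
green top [ 599.3 -177.1   -8.7  138.9   54.8]
green side [ 637.8 -189.1   44.3  243.3  112.4]
rust top [603.8 166.9   8.6 153.8  64.1]
rust side [607.7 163.4   8.8 117.8  43.6]
blue top [466.5   3.6  -1.5 153.7  64.7]
blue side [472.5 -19.3  -2.3 110.8  65.8]
cream top [398.4 347.1   6.5 152.6  64.3]
cream side [331.7 314.4 -89.5  64.9  39.8]
```

View pics/t5.png

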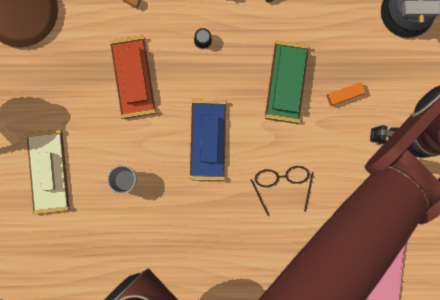

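View pics/s5.png

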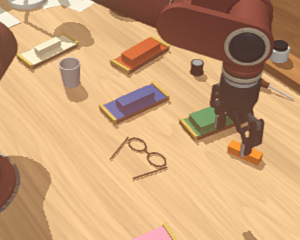

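```bash
python3 - <<'E'
from h import *
T=np.load("/tmp/t5.npz")["T"].copy()
S=dict(green=(597.7,-175.2,-8.8,140,56),rust=(609.4,168,8.85,120,46),blue=(468.5,2,-1.8,100,36),cream=(399.6,351.5,6.3,80,26))
o=[]
for k,(x,y,a,l,w) in S.items():
    c=proj("top",np.array([x,y,34])/1000); u,v=c.astype(int)
    t=cv2.resize(T[v-50:v+50,u-32:u+33],None,fx=6,fy=6,interpolation=cv2.INTER_CUBIC)[:, :390]
    A=np.radians(a);R=np.array([[np.cos(A),-np.sin(A)],[np.sin(A),np.cos(A)]])
    q=np.array([[1,1],[1,-1],[-1,-1],[-1,1]])*[l/2,w/2]@R.T+[x,y]
    p=(proj("top",np.c_[q,[34]*4]/1000)-[u-32,v-50]+.5)*6
    for i in p: cv2.circle(t,tuple(i.astype(int)),4,(255,0,255),-1)
    o.append(cv2.resize(t,(200,308)))
cv2.imwrite("pics/c5.png",np.hstack(o)[:,:,::-1])
E
```

```text
(no output)
```

View pics/c5.png

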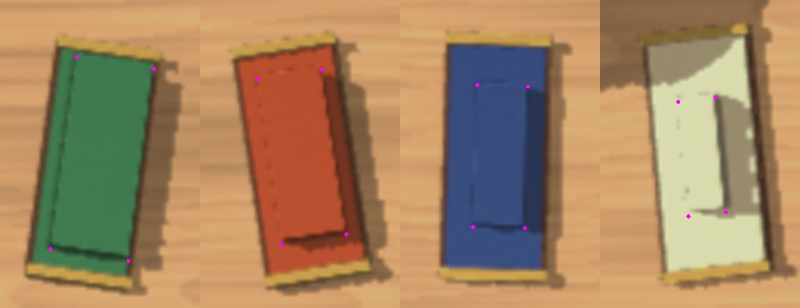

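The dots mark the ideal centred outlines, and all four stones match them to about 1–2 mm, lying flat between the stops. The beaker (121,179) and loupe (203,38) in the top crop stand where they did. I'm handing in.

```bash
python3 -c "
from station import ctrl
print(ctrl.finish_job())"
```

```text
the job is handed in; nothing more can be done
None
```

All four stones were set down flat, lengthways and centred to about 1–2 mm in the holders of their own colours, the beaker and loupe were not disturbed, and the job was handed in at about 35 s on the robot's clock.

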